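# Hold the fume extractor's pre-filter up to the lamp

### The job

Check how clogged the fume extractor's pre-filter is: swing the extractor's top flap up until it stands about upright, then draw the thin pleated pre-filter with its pull tab out of the slot underneath, and hold it up against the lit desk lamp, upright with the tab on top, pleated face square to the lamp, its middle in the middle of the beam and about 10 cm in front of the lamp's mouth. The program finishes while the gripper is still holding the pre-filter there, motionless, with the flap left open. Do not touch the lamp, and leave the other things on the bench where they are.

Things in the scene. Friction and masses are not known exactly. Their poses are not given: they have to be found in the camera images.
- extractor: Fume extractor, fixed light grey box 240 (x) x 160 (y) x 170 mm high. Origin: centre of its underside; x runs from the round intake grille (front, robot side) to the back, y to its left. From x = +30 back it is a housing 170 mm high; in front of that a flat deck 130 mm high lies under the flap, with the pre-filter's slot and, behind it, flush, a black carbon cartridge that stays in.
- slot (a point): Middle of the pre-filter slot's mouth in the deck: x = -75, y = 0 mm in the extractor's frame, 130 mm above the bench. Slot 20 (x) x 124 mm (y), its floor 30 mm above the bench. Axes as the extractor's.
- flap (a joint): Flap angle, rad: 0 shut, 1.57 upright, stop at 1.75; starts shut or ajar up to 0.2. Darker grey hood over the deck, 146 (x) x 160 (y) x 40 mm high, 0.22 kg, hinged along its right (-y) lower edge: its left (+y) edge swings up and over to the right. Stiff friction hinge (0.32 N m): stays where it is left.
- flap_bar (a point): Middle of the steel pull bar on the flap: round, 12 mm thick, 100 mm long between end posts, parallel to the hinge (extractor's x), centre line 32 mm above the flap's top face, 202 mm above the bench when shut. It lies 135 mm in y and 72 mm in z from flap_hinge in the flap's frame. Axes as the extractor's when shut; they turn with the flap.
- flap_hinge (a point): Point on the flap's hinge axis level with the middle of the bar, 130 mm above the bench; at x = -45, y = -80 mm in the extractor's frame. The axis runs along the extractor's x; the flap opens by a right-handed turn about +x.
- prefilter: Pre-filter, loose, 0.09 to 0.18 kg: black frame with off-white pleats, 16 (x) x 120 (y) x 98 mm high, with a black pull tab 10 (x) x 50 (y) x 30 mm high in the middle of its top edge. Origin: centre of its underside; x normal to the pleats, z up to the tab. Starts in the slot (2 mm play), under the flap, underside 30 and tab top 158 mm above the bench; leaves the slot after rising 100 mm.
- prefilter_mid (a point): Middle of the pleated face area, 49 mm above the pre-filter's underside.
- prefilter_tab (a point): Point in the middle of the pull tab's width, 116 mm above the pre-filter's underside (12 mm below the tab's top, 16 mm above the deck while in the slot).
- lamp: Black desk lamp, fixed: round foot of 150 mm diameter, a curved stem at its back and a level bell-shaped head of 92 mm diameter, 126 mm long, axis 200 mm above the bench. Origin: centre of the foot's underside; the lamp shines horizontally along its -x axis; z up.
- lamp_mouth (a point): Centre of the lamp head's glowing mouth, 200 mm above the bench, 50 mm ahead of the foot's centre. Axes as the lamp's: the beam runs along -x.
- blank: Plywood blank 100 x 80 x 8 mm, loose, a bystander. Origin: centre of the underside (so for all bystanders).
- wrench: Flat steel wrench 130 mm long, loose, lying on the bench, a bystander.
- bitcase: Small grey bit case with clear lid 90 x 60 x 28 mm, loose, a bystander.
- carton: Small red box 90 x 75 x 50 mm, loose, a bystander.
- mug: White mug, 76 mm across, 85 mm high, loose, a bystander.
- screwdriver: Screwdriver 180 mm long, loose, lying on the bench, a bystander.
- spool: Empty aluminium spool, 60 mm across, 40 mm high, loose, a bystander.
- trainer: Black circuit box 120 x 160 x 45 mm with small coloured terminals (about 60 mm high in all), loose, a bystander.
Mind the look-alikes: they are no part of the job. Leave any yellow look-alike of the lamp alone.

How it is judged:
On the way, in this order (a step that is already met when the one before it is completed fails the run):
1. the flap is open to at least 1.2 rad while the pre-filter is still in its slot (value of joint flap above 1.2 rad and z of prefilter in the frame of extractor below 0.06 m), for 0.2 s.
2. the pre-filter is drawn out of the slot, held by the gripper (underside at least 130 mm above the extractor's foot), the flap still open (value of joint flap above 1 rad and z of prefilter in the frame of extractor above 0.132 m and contact force between prefilter and the fingers above 1 N), for 0.1 s.
At the end, for the whole second after the job is handed in: Gripper holds the pre-filter still, clear of all else: middle 55-150 mm in front of the lamp mouth, within 25 mm of the beam axis sideways and in height, face square to the beam within 0.2 rad, upright within 0.2 rad; flap open beyond 1.0 rad; bystanders within 30 mm of their starts (x of prefilter_mid in the frame of lamp_mouth between -0.15 and -0.055 m and y of prefilter_mid in the frame of lamp_mouth between -0.025 and 0.025 m and z of prefilter_mid in the frame of lamp_mouth between -0.025 and 0.025 m and angle between the x axis of prefilter and the x axis of lamp, either way round below 0.2 rad and angle between prefilter's own z axis and vertical below 0.2 rad and contact force between prefilter and the fingers above 1 N and linear speed of prefilter below 0.03 m/s and angular speed of prefilter below 0.3 rad/s and contact force between prefilter and extractor below 0.3 N and contact force between prefilter and lamp below 0.3 N and height (world z) of prefilter above 0.1 m and value of joint flap above 1 rad and distance of each of blank, wrench, bitcase, carton, mug, screwdriver, spool, trainer from where it was at the start of the episode below 0.03 m); the arm keeps its last pose, push and grip.
It fails at once if the lamp is touched (more than 2 N) (contact force between lamp and anything else above 2 N).
It fails at once if a bystander is shifted by more than 30 mm (distance of any of blank, wrench, bitcase, carton, mug, screwdriver, spool, trainer from where it was at the start of the episode above 0.03 m).
It also fails if it takes over 61 s, if anything falls off the work surface, if the arm or the gripper's body presses on something with over 40 N, if the wrist force passes 120 N, or if a joint passes its speed limit or range.

### The arm

A 7-joint arm with a two-finger parallel gripper is mounted at the origin on the work surface. World frame = base frame: x ahead of the robot, y to its left, z up, the work surface at z = 0. Lengths are in m, angles in rad, forces in N, time in s.
With the tool pointing down it reaches from about 0.4 to 0.925 m from the base axis. Payload 5.6 kg.
Tool frame: the origin (TCP) lies midway between the tips of the shut fingers; the grasp point (between the pads) lies 19 mm behind it; z points along the fingers, y is the line along which they close (so a half turn about z gives the same grasp; the last joint's range is limited). The gripper opens to 85 mm and grips with 20 to 120 N. Pads are 22 mm wide; open, the fingers measure 114 mm over their backs; the gripper's body (76 mm by 85 mm) begins 54 mm behind the grasp point. The pads swing forward as they close: fully open they stand 13 mm farther back than shut.
Start: joints at [-1.161, 0.468, -0.012, 1.603, 0.006, 1.071, -0.056], TCP at [0.284, 0.584, 0.199] pointing down, gripper open.
Joint ranges: [-2.53, 2.53], [-0.31, 2.02], [-1.57, 1.55], [0.28, 2.44], [-1.29, 4.43], [0.15, 1.84], [-2.92, 2.92]. Speed limits (rad/s): [2.57, 2.57, 3.14, 3.14, 3.14, 3.14, 3.14].

### API

Orientations are given as a unit quaternion [w, x, y, z].
In Python, from cell import ctrl gives the robot as it stands.
- The arm moves only by the shell command python3 -m handwheel 'ROWS' [OPENING] [FORCE]. ROWS is a JSON object of lists of equal length, an entry for each row: "dp": the shift along the tool's x, y, z normalised to -1 to 1, where 1 is 0.2 m, a list of three; "rotation": the turn, a rotation vector about the tool's x, y, z normalised to -1 to 1, where 1 is 45 degrees, a list of three. A call has exactly 8 rows; each row shifts and turns the commanded pose from where the row before left it, along the tool's axes as they then stand; what a row does not reach is not made up. A row lasts 1/12 s, in which the tool goes at most 41.7 mm and 7.16 degrees, less where a joint would pass 70% of its speed; a pose out of reach is approached as far as the arm can. A call with a number of a shift or a turn outside -1 to 1 is refused whole. A call with a gripper value outside its range is refused whole. OPENING is the opening, from -1 (shut) to 1 (fully open), so that 0 is half open, set as the call begins (- or left out, the last holds). The fingers move at their own pace and stop on an object; FORCE is the grip in N (left out, the last holds). Time passes only in rows, so rows that do not move let the fingers close, or fill a call up. It gives the time, the measured TCP pose, the force, the opening and the grip force at its end, in the units of the state.
- ctrl.sense(): the state, without advancing time (a new reading comes with each control period).
- ctrl.snapshot(name): name is "scene" or "top" or "wrist"; returns (picture, depth): 480x640x3 uint8, red, green, blue; 480x640 float32, m along the optical axis (not along the pixel's ray), 0 where there is no reading.
- ctrl.get_calibration(name): a dict with "intrinsics" (3x3 intrinsics, pixels), "world_from_camera" (4x4, takes a point from camera to world coordinates); the wrist camera has in their place "hand_eye" (4x4, takes a point from camera to tool coordinates, whose origin is the TCP and whose axes are the flange's). Camera axes: x right, y up, looking along -z (the intrinsics and any distortion apply to the point x, -y, -z); pixel columns grow to the right and rows downward; lengths in m; the calibration is good to about 2 mm. The wrist camera is an equidistant fisheye: a pixel r from the principal point sees the ray r / f radians off the axis. A picture is of the moment at which its call begins: read the wrist's pose just before it. get_calibration takes no time and is no camera call.
- ctrl.job_done(): hands the job in; it is judged then, once.
Trained networks look in the newest picture that a camera, given by its name, has taken for a name from the list of things; names that differ only in an ending like _2 or _b are one class to them, and where a whole thing is asked for, a point or a joint stands for the part that bears it (a point fixed in the world has none). Each returns a list of dicts, best first, with "p" (0 to 1); they miss things now and then, are a little off and sometimes report something else, mostly with a low value. They report only what shows in the picture. A call takes as long as a camera call. They do not tell look-alikes from the thing itself.
- ctrl.search_frame(camera, query): "position" ([column, row] in pixels, amid what is visible of it).
- ctrl.regions_of(camera, query): "region" (480x640 bool, what is visible of it) and "position" ([column, row] in pixels, amid what is visible of it).
- ctrl.tip_of(camera, query): "position" ([column, row] in pixels: a listed point, or the origin of a listed thing).
The state is a dict: "clock": time; "q": joint angles; "qvel": joint speeds; "joint_torque": joint torques, N m; "tcp_pos": TCP position; "eef_rot": TCP orientation; "ft_force": force on the tool from outside, world axes, zero at the start; "moment": the same for the moment, N m; "opening": finger opening in m; "grasp_force": force on a finger pad.
Only numpy, scipy, OpenCV 4.12 (cv2) and the standard library are available. Lean on these libraries where they do the work, as an engineer would, in place of code of your own. Each camera call takes 0.05 s, during which the arm holds its last target. There are 200 camera calls.

## Working session

There is one attempt and no reset: what is moved stays moved. The work goes in short steps, Python scripts to look and compute and a shell command to move; the robot and the scene stay as the last step left them, time stands still between calls to the robot, and variables do not carry over. Pictures are saved under pics/ and viewed, at most 10 in all, crops included, and the job is handed in when it is done.

```bash
mkdir -p pics; ls
cat > h.py <<'E'
import numpy as np, cv2
from cell import ctrl
from scipy.spatial.transform import Rotation as R
def save(n,im): cv2.imwrite('pics/'+n+'.png',cv2.cvtColor(im,cv2.COLOR_RGB2BGR))
def cloud(cam,depth):
    c=ctrl.get_calibration(cam);K=np.array(c['intrinsics']);T=np.array(c['world_from_camera'])
    v,u=np.mgrid[0:480,0:640]
    P=np.stack([(u-K[0,2])/K[0,0]*depth,-(v-K[1,2])/K[1,1]*depth,-depth],-1)
    W=P@T[:3,:3].T+T[:3,3]; W[depth<=0]=np.nan; return W
def Rt():
    s=ctrl.sense(); q=s['eef_rot']; return np.array(s['tcp_pos']),R.from_quat([q[1],q[2],q[3],q[0]]),s
E
python3 - <<'E'
from h import *
s=ctrl.sense();print(s)
for cam in('scene','top'):
    im,d=ctrl.snapshot(cam);save(cam+'0',im);np.save(cam+'0.npy',d);W=cloud(cam,d)
    print(cam,{k:np.round(v,3).tolist() for k,v in ctrl.get_calibration(cam).items()})
    for q in('extractor','flap_bar','flap_hinge','slot','prefilter','lamp','lamp_mouth','flap'):
        for f in('search_frame','tip_of'):
            try:
                for r in getattr(ctrl,f)(cam,q)[:3]:
                    p=r['position'];print(q,f,np.round(p),round(r['p'],2),np.round(W[int(p[1]),int(p[0])],3))
            except Exception as e: print(q,f,e)
E
```

```text
pics
{'clock': 0.0, 'q': array([-1.16103422,  0.46838886, -0.01156346,  1.60364466,  0.00599649,
        1.07135222, -0.05628246]), 'qvel': array([ 0.00027705, -0.00057464,  0.00025057, -0.00247975,  0.00059201,
        0.00159506, -0.0006825 ]), 'joint_torque': array([ 6.29675960e-04, -5.32399249e+01,  2.16487725e-02, -2.51299846e+01,
        1.14270276e-02,  7.75835419e-03,  1.78197502e-05]), 'tcp_pos': array([0.28416218, 0.58391607, 0.19772205]), 'eef_rot': array([-1.29808168e-04,  2.24492813e-01,  9.74475348e-01, -8.69927255e-04]), 'ft_force': array([ 0.07841223, -1.06328192,  0.33677105]), 'moment': array([-0.08617358,  0.07727806,  0.0152051 ]), 'grasp_force': 0.0, 'opening': 0.08554976592548026}
scene {'intrinsics': [[459.661, 0.0, 330.428], [0.0, 459.661, 245.851], [0.0, 0.0, 1.0]], 'world_from_camera': [[-0.74, -0.513, 0.435, 1.084], [0.672, -0.575, 0.466, 0.707], [0.011, 0.638, 0.77, 1.16], [0.0, 0.0, 0.0, 1.0]]}
extractor search_frame [266. 222.] 0.59 [ 0.605 -0.083  0.171]
extractor tip_of [269. 240.] 0.98 [ 0.623 -0.056  0.132]
extractor tip_of [241. 304.] 0.46 [0.786 0.
[... 2166 characters left out ...]
3 0.729 0.018]
lamp search_frame [237. 204.] 0.89 [0.61  0.387 0.022]
lamp tip_of [242. 207.] 0.93 [0.597 0.372 0.024]
lamp tip_of [137. 252.] 0.75 [0.474 0.677 0.024]
lamp_mouth search_frame [124. 252.] 0.87 [0.475 0.714 0.025]
lamp_mouth search_frame [238. 203.] 0.62 [0.61  0.387 0.022]
lamp_mouth tip_of [125. 229.] 0.89 [0.505 0.634 0.205]
lamp_mouth tip_of [248. 181.] 0.74 [0.612 0.317 0.242]
flap search_frame [424. 210.] 0.65 [ 0.544 -0.127  0.17 ]
flap search_frame [433. 223.] 0.56 [ 0.512 -0.148  0.171]
flap tip_of it knows: bitcase, blank, carton, extractor, flap_bar, flap_hinge, lamp, lamp_mouth, mug, prefilter, prefilter_mid, prefilter_tab, screwdriver, slot, spool, trainer, wrench
```

View pics/scene0.png

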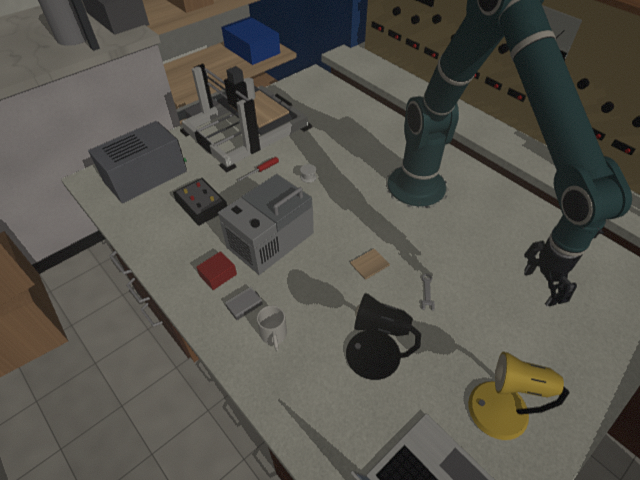

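View pics/top0.png

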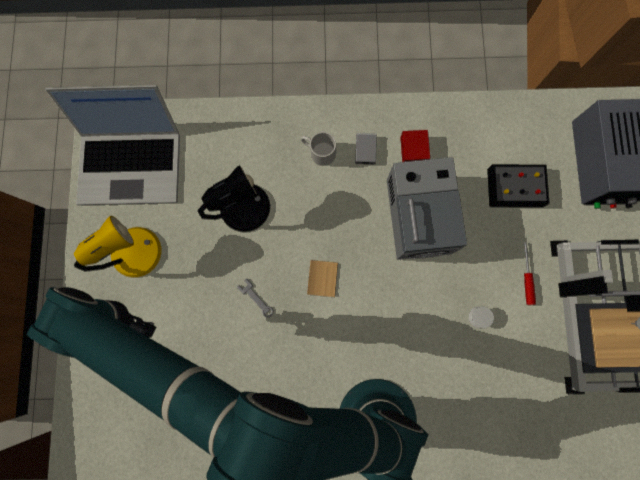

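Run:
```python
from h import *
for cam in('top','scene'):
    W=cloud(cam,np.load(cam+'0.npy')); im=cv2.imread(f'pics/{cam}0.png')
    m=(abs(W[...,2]-.17)<.008)&(W[...,0]>.35)&(W[...,0]<.8)&(W[...,1]<0)&(W[...,1]>-.33)
    P=W[m][:,:2]; r=cv2.minAreaRect(P.astype(np.float32)*1000);print(cam,'ext top',m.sum(),r, np.nanmean(W[m],0))
    b=(W[...,2]>.192)&(W[...,2]<.25)&(W[...,0]>.35)&(W[...,0]<.8)&(W[...,1]<0)&(W[...,1]>-.33)
    B=W[b];print('bar',b.sum(),B.mean(0),B.max(0),B.min(0)); u,s,v=np.linalg.svd(B-B.mean(0));print(v[0])
    l=(W[...,2]>.13)&(W[...,2]<.28)&(W[...,0]>.5)&(W[...,0]<.8)&(W[...,1]>.2)&(W[...,1]<.52)
    L=W[l];print('lamp head',l.sum(),L.mean(0),L.max(0),L.min(0));u,s,v=np.linalg.svd(L-L.mean(0),full_matrices=False);print(v,s)
    f=(W[...,2]>.012)&(W[...,2]<.06)&(W[...,0]>.45)&(W[...,0]<.8)&(W[...,1]>.25)&(W[...,1]<.55)
    F=W[f];print('foot',cv2.minEnclosingCircle(F[:,:2].astype(np.float32)),np.median(F[:,2]))
a=cv2.imread('pics/top0.png')[150:270,180:300];b=cv2.imread('pics/scene0.png')[280:390,320:440]
c=cv2.imread('pics/top0.png')[145:265,370:490]
cv2.imwrite('pics/crop.png',np.hstack([cv2.resize(x,(266,400),interpolation=2) if 0 else cv2.resize(x,(266,266),interpolation=2) for x in(a,b,c)]))
```

```text
top ext top 5176 ((562.168701171875, -144.47621154785156), (238.4914093017578, 161.2806854248047), 4.8299407958984375) [ 0.56014848 -0.14628346  0.17029526]
bar 215 [ 0.50935904 -0.09367998  0.20825619] [ 0.56544887 -0.08423238  0.21478417] [ 0.45636969 -0.1030972   0.19202545]
[-0.99688326 -0.07798294 -0.01193423]
lamp head 1485 [0.59058417 0.37072877 0.22305283] [0.66372037 0.46124641 0.24898364] [0.54504828 0.30179209 0.13291343]
[[-4.40818306e-01  8.73209543e-01 -2.07808362e-01]
 [ 7.90109400e-01  4.87344849e-01  3.71782374e-01]
 [-4.25918252e-01  3.02863777e-04  9.04761599e-01]] [1.6239374  0.76411585 0.48110388]
foot ((0.5971953272819519, 0.37102100253105164), 0.0773603692650795) 0.020435510042347893
scene ext top 2924 ((564.4483642578125, -142.06875610351562), (240.22882080078125, 165.5015106201172), 4.829773902893066) [ 0.57354485 -0.13852383  0.17160211]
bar 153 [ 0.51672501 -0.09003251  0.2080183 ] [ 0.56994957 -0.08046469  0.21473109] [ 0.45782777 -0.10365335  0.1922536 ]
[0.99632262 0.08562172 0.00318813]
lamp head 1736 [0.60889754 0.38596434 0.220678  ] [0.66753394 0.46608413 0.2487861 ] [0.55054666 0.31171343 0.13055756]
[[ 0.51430061 -0.81499187  0.266989  ]
 [-0.72693602 -0.24909199  0.63993531]
 [ 0.45503726  0.52320304  0.72055511]] [1.83437445 0.84077947 0.50286107]
foot ((0.6012032628059387, 0.3772355616092682), 0.08042623102664948) 0.021480772174097607
```

View pics/crop.png

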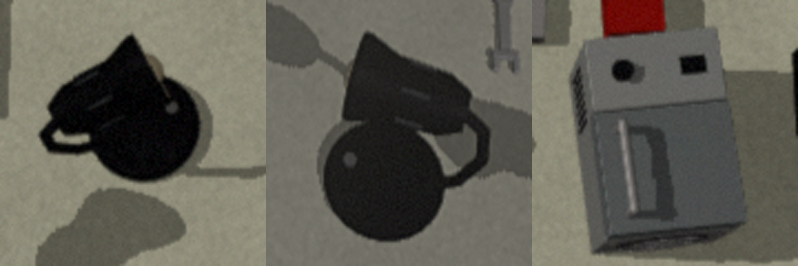

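The lit lamp is the black one (scene 377,340; top 240,205): its mouth glows toward the extractor. The yellow one (top 125,245; scene 510,395) is the look-alike. Next I fit the lamp axis and plan the approach to the bar.

```bash
cat > lamp.py <<'E'
from h import *
L=[];F=[]
for cam in('top','scene'):
    W=cloud(cam,np.load(cam+'0.npy')); z=W[...,2]
    k=(W[...,0]>.48)&(W[...,0]<.75)&(W[...,1]>.24)&(W[...,1]<.5)
    L.append(W[k&(z>.165)&(z<.26)]);F.append(W[k&(z>.012)&(z<.03)])
    # foot: robust circle edge
    f=F[-1][:,:2]
    from scipy.spatial import ConvexHull
    print(cam,'foot',cv2.minEnclosingCircle(f.astype(np.float32)))
P=np.vstack(L)
for yaw in range(-80,-30,4):
    b=np.array([np.cos(np.radians(yaw)),np.sin(np.radians(yaw))]);n=np.array([-b[1],b[0]])
    o=[]
    for Q in L:
        s=Q[:,:2]@b;t=Q[:,:2]@n
        o.append((np.percentile(s,99.5),np.percentile(s,90)))
        c=(Q[:,2]>.235); o.append((t[c].mean(),t[c].min(),t[c].max()))
    print(yaw,[np.round(x,3).tolist() for x in o])
# fit: axis line at z=.2 with linear-profile bell: r(s)
from scipy.optimize import least_squares
def prof(p,Q):
    b=np.array([np.cos(p[2]),np.sin(p[2])]);d=Q[:,:2]-p[:2];s=d@b;t=d@[-b[1],b[0]];return s,np.hypot(t,Q[:,2]-.2)
def res(p,Q):
    s,r=prof(p,Q); return r-(p[3]+p[4]*s+p[5]*s*s)
Q=P
for cam,Q0 in(('both',P),('top',L[0]),('scene',L[1])):
    p=np.array([.6,.373,-1.1,.04,.2,0]);Q=Q0
    for i in range(4):
        s,r=prof(p,Q0);Q=Q0[(r<.052)&(s>-.07)]
        # constrain perpendicular offset by regularising along-axis shift to zero
        f=least_squares(lambda p:np.r_[res(p,Q),.1*((p[:2]-[.6,.373])@[np.cos(p[2]),np.sin(p[2])])],p,loss='soft_l1',f_scale=.003);p=f.x
    s,r=prof(p,Q);print(cam,np.round(p,3),np.degrees(p[2]),len(Q),'rms',np.sqrt(np.mean(res(p,Q)**2)),'s',np.percentile(s,[0,1,50,99,99.8]))
E
python3 lamp.py
```

```text
top foot ((0.5983244180679321, 0.3643629550933838), 0.07213800400495529)
scene foot ((0.6050958633422852, 0.36919933557510376), 0.07334799319505692)
-80 [[-0.198, -0.211], [0.665, 0.631, 0.697], [-0.204, -0.224], [0.671, 0.637, 0.703]]
-76 [[-0.152, -0.165], [0.679, 0.649, 0.71], [-0.157, -0.176], [0.685, 0.655, 0.718]]
-72 [[-0.105, -0.118], [0.69, 0.662, 0.721], [-0.108, -0.127], [0.697, 0.665, 0.728]]
-68 [[-0.056, -0.07], [0.697, 0.668, 0.728], [-0.059, -0.077], [0.704, 0.672, 0.735]]
-64 [[-0.007, -0.021], [0.701, 0.671, 0.731], [-0.009, -0.026], [0.709, 0.676, 0.739]]
-60 [[0.041, 0.027], [0.702, 0.671, 0.731], [0.04, 0.024], [0.71, 0.676, 0.739]]
-56 [[0.09, 0.075], [0.699, 0.668, 0.727], [0.09, 0.075], [0.707, 0.672, 0.735]]
-52 [[0.139, 0.123], [0.693, 0.662, 0.72], [0.139, 0.125], [0.701, 0.665, 0.728]]
-48 [[0.187, 0.17], [0.684, 0.652, 0.709], [0.188, 0.174], [0.692, 0.655, 0.72]]
-44 [[0.234, 0.217], [0.671, 0.639, 0.694], [0.237, 0.223], [0.679, 0.642, 0.711]]
-40 [[0.282, 0.263], [0.655, 0.623, 0.68], [0.286, 0.271], [0.663, 0.625, 0.698]]
-36 [[0.327, 0.308], [0.635, 0.604, 0.664], [0.334, 0.318], [0.644, 0.606, 0.682]]
-32 [[0.372, 0.352], [0.613, 0.582, 0.646], [0.38, 0.363], [0.621, 0.583, 0.662]]
both [ 0.6    0.373 -1.07   0.035  0.15   0.447] -61.28312055342653 3011 rms 0.005681774209224087 s [-0.06993574 -0.06784148  0.00270081  0.06190916  0.0656945 ]
top [ 0.599  0.372 -1.072  0.034  0.148  0.403] -61.4130601502518 1409 rms 0.006420423636582041 s [-0.06979636 -0.06763918  0.00373118  0.06255827  0.06609295]
scene [ 0.6    0.373 -1.072  0.036  0.153  0.527] -61.42551337129648 1602 rms 0.004811861389913655 s [-0.06991527 -0.06801336  0.00161534  0.06094989  0.06413737]
```

```bash
python3 -m handwheel '{"dp":[[0,0,-0.12],[0,0,-0.12],[0,0,-0.12],[0,0,-0.12],[0,0,-0.12],[-0.048,-0.19,0],[-0.048,-0.19,0],[-0.048,-0.19,0]],"rotation":[[0,0,-0.137],[0,0,-0.137],[0,0,-0.137],[0,0,-0.137],[0,0,-0.137],[0,0,0],[0,0,0],[0,0,0]]}' 1
python3 -m handwheel '{"dp":[[-0.048,-0.19,0],[-0.048,-0.19,0],[-0.048,-0.19,0],[-0.048,-0.19,0],[-0.048,-0.19,0],[-0.048,-0.19,0],[-0.048,-0.19,0],[-0.048,-0.19,0]],"rotation":[[0,0,0],[0,0,0],[0,0,0],[0,0,0],[0,0,0],[0,0,0],[0,0,0],[0,0,0]]}'
cat > go.py <<'E'
# usage: go.py x y z yaw_of_tool_y_deg : prints tool-frame shift (mm and normalised) and rotation vec (normalised) for a tool-down goal
import sys
from h import *
g=list(map(float,sys.argv[1:5]));p,r,s=Rt();a=np.radians(g[3])
y=np.array([np.cos(a),np.sin(a),0]);z=np.array([0,0,-1.]);T=np.c_[np.cross(y,z),y,z]
d=r.inv().apply(np.array(g[:3])-p);rv=(r.inv()*R.from_matrix(T)).as_rotvec()
dT=T.T@(np.array(g[:3])-p)
print('t',round(s['clock'],2),'tcp',p.round(4),'F',np.round(s['ft_force'],1),'open',round(s['opening'],4),'gf',round(s['grasp_force'],1),'q',np.round(s['q'],2))
print('shift now-axes norm',(d/.2).round(3),'goal-axes norm',(dT/.2).round(3),'rot norm',(rv/np.radians(45)).round(3))
E
python3 go.py .514 -.093 .30 94.8
```

```text
clock: 2.27
tcp_pos: [0.3229, 0.4723, 0.3189]
eef_rot: [0.0, -0.043, 0.999, 0.0]
ft_force: [1.4, -0.5, -0.2]
opening: 0.0854
grasp_force: 0.0
clock: 2.93
tcp_pos: [0.4254, 0.1751, 0.3191]
eef_rot: [0.0, -0.043, 0.999, 0.0]
ft_force: [1.1, -0.5, -0.1]
opening: 0.0853
grasp_force: 0.0
t 2.93 tcp [0.4254 0.1751 0.3191] F [ 1.1 -0.5 -0.1] open 0.0853 gf 0.0 q [-0.6   0.02  0.14  1.9  -0.    1.22  1.2 ]
shift now-axes norm [-0.327 -1.373  0.095] goal-axes norm [-0.329 -1.373  0.095] rot norm [0.001 0.001 0.002]
```

```bash
python3 -m handwheel '{"dp":[[-0.045,-0.185,0],[-0.045,-0.185,0],[-0.045,-0.185,0],[-0.045,-0.185,0],[-0.045,-0.185,0],[-0.045,-0.185,0],[-0.04,-0.13,0],[0,0,0]],"rotation":[[0,0,0],[0,0,0],[0,0,0],[0,0,0],[0,0,0],[0,0,0],[0,0,0],[0,0,0]]}'
python3 go.py .514 -.093 .30 94.8
python3 - <<'E'
from h import *
p,r,s=Rt();im,d=ctrl.snapshot('wrist');save('w1',im)
c=ctrl.get_calibration('wrist');K=c['intrinsics'];H=c['hand_eye']
v,u=np.mgrid[0:480,0:640];x=(u-K[0,2])/K[0,0];y=(v-K[1,2])/K[1,1];th=np.hypot(x,y);k=np.tan(th)/np.maximum(th,1e-9)
ok=(d>0)&(th<1.3);P=np.stack([x*k*d,-y*k*d,-d],-1);P=P@H[:3,:3].T+H[:3,3];W=r.apply(P.reshape(-1,3)).reshape(P.shape)+p;W[~ok]=np.nan
b=(W[...,2]>.195)&(W[...,2]<.23)&(abs(W[...,0]-.51)<.08)&(abs(W[...,1]+.09)<.05);B=W[b]
print(len(B),B.mean(0),B.min(0),B.max(0),np.percentile(B[:,2],98))
for q in('flap_bar',):
    for t in ctrl.tip_of('wrist',q):
        a=t['position'];print(q,np.round(a),t['p'],W[int(a[1]),int(a[0])])
E
```

```text
clock: 3.6
tcp_pos: [0.5089, -0.0715, 0.319]
eef_rot: [0.001, -0.038, 0.999, -0.002]
ft_force: [-0.8, -0.9, -0.7]
opening: 0.0854
grasp_force: 0.0
t 3.6 tcp [ 0.5089 -0.0715  0.319 ] F [-0.8 -0.9 -0.7] open 0.0854 gf 0.0 q [-0.3   0.12  0.41  1.8  -0.05  1.23  1.77]
shift now-axes norm [-0.017 -0.109  0.095] goal-axes norm [-0.017 -0.109  0.095] rot norm [-0.004  0.001 -0.01 ]
2014 [ 0.51097915 -0.09487563  0.20958359] [ 0.45863998 -0.10494977  0.19586179] [ 0.56908206 -0.08480138  0.21277106] 0.2120783918599747
```

View pics/w1.png

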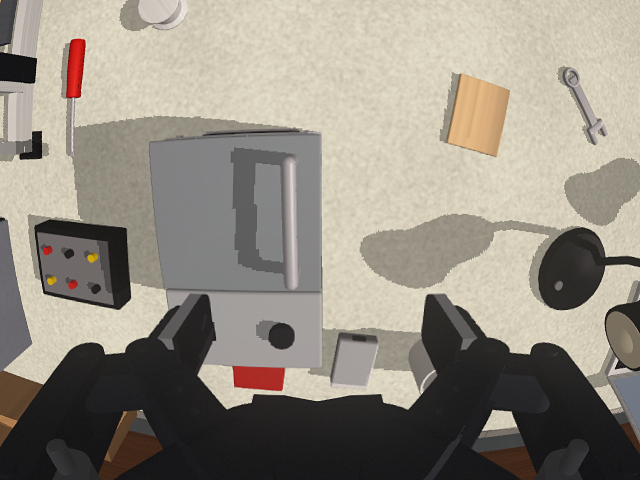

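The bar is at (290,222) in the wrist view, with its axis vertical in the picture and at right angles to the finger closing line. The carton, mug and bit case are clear of the fingers in depth.

```bash
python3 go.py .512 -.095 .190 94.8; python3 -m handwheel '{"dp":[[-0.005,-0.11,0],[0,0,0.08],[0,0,0.12],[0,0,0.12],[0,0,0.12],[0,0,0.08],[0,0,0],[0,0,0]],"rotation":[[0,0,0],[0,0,0],[0,0,0],[0,0,0],[0,0,0],[0,0,0],[0,0,0],[0,0,0]]}'; python3 go.py .512 -.095 .190 94.8
```

```text
t 3.7 tcp [ 0.508  -0.0657  0.3186] F [-0.5  0.1 -0.9] open 0.0854 gf 0.0 q [-0.3   0.12  0.4   1.81 -0.05  1.23  1.77]
shift now-axes norm [-0.008 -0.148  0.643] goal-axes norm [-0.008 -0.148  0.643] rot norm [ 0.    -0.    -0.001]
clock: 4.37
tcp_pos: [0.5105, -0.0852, 0.2145]
eef_rot: [-0.001, -0.044, 0.999, 0.0]
ft_force: [0.3, -0.1, 0.1]
opening: 0.0857
grasp_force: 0.0
t 4.37 tcp [ 0.5105 -0.0852  0.2145] F [ 0.3 -0.1  0.1] open 0.0857 gf 0.0 q [-0.25  0.23  0.41  1.93 -0.11  1.01  1.87]
shift now-axes norm [-0.003 -0.049  0.122] goal-axes norm [-0.003 -0.049  0.122] rot norm [ 0.001 -0.002  0.004]
```

```bash
python3 -m handwheel '{"dp":[[0,-0.05,0],[0,0,0.06],[0,0,0.06],[0,0,0],[0,0,0],[0,0,0],[0,0,0],[0,0,0]],"rotation":[[0,0,0],[0,0,0],[0,0,0],[0,0,0],[0,0,0],[0,0,0],[0,0,0],[0,0,0]]}'; python3 go.py .512 -.095 .190 94.8;python3 -m handwheel '{"dp":[[0,0,0],[0,0,0],[0,0,0],[0,0,0],[0,0,0],[0,0,0],[0,0,0],[0,0,0]],"rotation":[[0,0,0],[0,0,0],[0,0,0],[0,0,0],[0,0,0],[0,0,0],[0,0,0],[0,0,0]]}' -1 30; python3 go.py .512 -.095 .190 94.8
```

```text
clock: 5.03
tcp_pos: [0.5123, -0.0967, 0.1916]
eef_rot: [0.001, -0.043, 0.999, -0.0]
ft_force: [-0.5, 0.4, -0.2]
opening: 0.0854
grasp_force: 0.0
t 5.03 tcp [ 0.5123 -0.0967  0.1916] F [-0.5  0.4 -0.2] open 0.0854 gf 0.0 q [-0.23  0.26  0.41  1.95 -0.13  0.96  1.9 ]
shift now-axes norm [0.001 0.009 0.008] goal-axes norm [0.001 0.009 0.008] rot norm [-0.     0.002  0.002]
clock: 5.7
tcp_pos: [0.5117, -0.0967, 0.1907]
eef_rot: [-0.0, -0.043, 0.999, -0.0]
ft_force: [-0.1, 0.5, 1.4]
opening: -0.0001
grasp_force: 0.0
t 5.7 tcp [ 0.5117 -0.0967  0.1907] F [-0.1  0.5  1.4] open -0.0001 gf 0.0 q [-0.23  0.26  0.41  1.95 -0.13  0.96  1.9 ]
shift now-axes norm [-0.002  0.008  0.003] goal-axes norm [-0.002  0.008  0.003] rot norm [-0.    -0.     0.002]
```

Run:
```python
from h import *
im,d=ctrl.snapshot('wrist');im2,d2=ctrl.snapshot('scene');np.save('s1.npy',d2);W=cloud('scene',d2)
save('w2',np.hstack([cv2.resize(im,(400,300)),cv2.resize(im2[150:300,220:420],(400,300),interpolation=2)]))
```

```text
(no output)
```

View pics/w2.png

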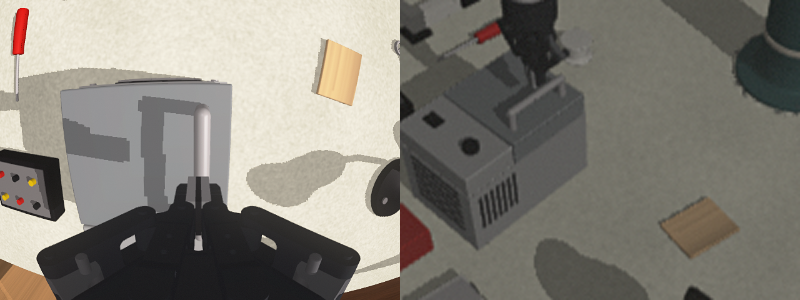

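Run:
```python
from h import *
p,r,s=Rt();im,d=ctrl.snapshot('wrist');print(p,s['opening'],s['grasp_force'],s['moment'])
save('w3',cv2.resize(im[150:420,200:440],(533,600),interpolation=cv2.INTER_CUBIC))
```

```text
[ 0.51173488 -0.09670073  0.19066268] -0.00013050259427981292 0.0 [ 0.01625656 -0.03775623 -0.02699116]
```

View pics/w3.png

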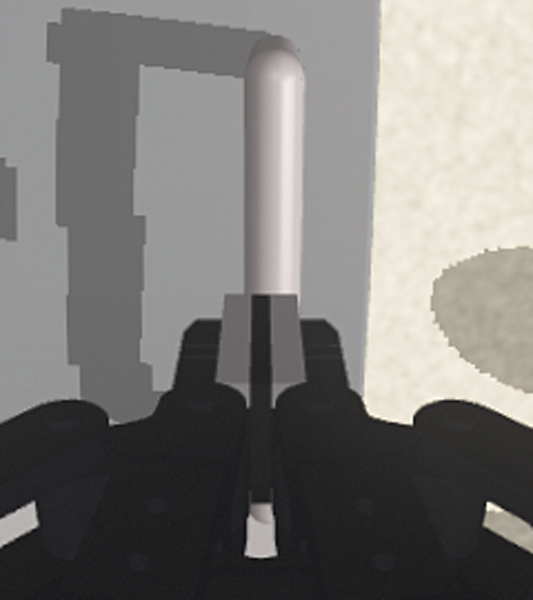

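```bash
cat >> h.py <<'E'
def wristcloud():
    p,r,s=Rt();im,d=ctrl.snapshot('wrist')
    c=ctrl.get_calibration('wrist');K=c['intrinsics'];H=c['hand_eye']
    v,u=np.mgrid[0:480,0:640];x=(u-K[0,2])/K[0,0];y=(v-K[1,2])/K[1,1];th=np.hypot(x,y);k=np.tan(th)/np.maximum(th,1e-9)
    ok=(d>0)&(th<1.3);P=np.stack([x*k*d,-y*k*d,-d],-1)@H[:3,:3].T+H[:3,3];T=P.copy();W=r.apply(P.reshape(-1,3)).reshape(P.shape)+p;W[~ok]=np.nan;T[~ok]=np.nan
    return im,W,T
E
python3 - <<'E'
from h import *
im,W,T=wristcloud()
S=533/240
for u,v in((275,100),(275,250),(275,285),(230,310),(245,340),(262,310),(262,340),(290,310),(295,370),(262,420),(262,530),(200,340)):
    a,b=int(200+u/S),int(150+v/S);print((u,v),'world',W[b,a].round(4),'tool',T[b,a].round(4))
E
```

```text
(275, 100) world [ 0.4683 -0.0988  0.2119] tool [ 0.0435  0.0015 -0.0212]
(275, 250) world [ 0.4986 -0.0961  0.2103] tool [ 0.013   0.0017 -0.0196]
(275, 285) world [ 0.5059 -0.0954  0.2113] tool [ 0.0057  0.0017 -0.0206]
(230, 310) world [ 0.5013 -0.1039  0.2355] tool [ 0.011  -0.0064 -0.0448]
(245, 340) world [ 0.5013 -0.101   0.2474] tool [ 0.0108 -0.0035 -0.0567]
(262, 310) world [ 0.5008 -0.0986  0.2356] tool [ 0.011  -0.001  -0.0449]
(262, 340) world [ 0.5008 -0.0986  0.2479] tool [ 0.0111 -0.001  -0.0572]
(290, 310) world [ 0.5006 -0.0936  0.2352] tool [ 0.0109  0.004  -0.0445]
(295, 370) world [ 0.5009 -0.0935  0.2567] tool [ 0.0105  0.004  -0.066 ]
(262, 420) world [ 0.5068 -0.0981  0.2625] tool [ 0.005  -0.001  -0.0719]
(262, 530) world [ 0.6016 -0.09    0.1714] tool [-0.0901 -0.0011  0.0192]
(200, 340) world [ 0.5064 -0.1085  0.2384] tool [ 0.0063 -0.0114 -0.0477]
```

Run:
```python
from h import *
W=cloud('scene',np.load('s1.npy'))
m=(abs(W[...,0]-.512)<.013)&(abs(W[...,1]+.096)<.03)&(W[...,2]>.19)
Q=W[m];h,e=np.histogram(Q[:,2],bins=np.arange(.19,.3,.005));print(list(zip(e.round(3),h)))
for a in np.arange(.19,.3,.005):
    k=Q[abs(Q[:,2]-a-.0025)<.0025]
    if len(k):print(round(a,3),k.min(0).round(3),k.max(0).round(3))
im,W,T=wristcloud()
for v in range(270,310,3): print(v,T[v,305].round(3),T[v,318].round(3),T[v,330].round(3))
```

```text
[(np.float64(0.19), np.int64(0)), (np.float64(0.195), np.int64(0)), (np.float64(0.2), np.int64(3)), (np.float64(0.205), np.int64(16)), (np.float64(0.21), np.int64(16)), (np.float64(0.215), np.int64(0)), (np.float64(0.22), np.int64(1)), (np.float64(0.225), np.int64(3)), (np.float64(0.23), np.int64(7)), (np.float64(0.235), np.int64(14)), (np.float64(0.24), np.int64(10)), (np.float64(0.245), np.int64(12)), (np.float64(0.25), np.int64(14)), (np.float64(0.255), np.int64(6)), (np.float64(0.26), np.int64(7)), (np.float64(0.265), np.int64(8)), (np.float64(0.27), np.int64(22)), (np.float64(0.275), np.int64(30)), (np.float64(0.28), np.int64(13)), (np.float64(0.285), np.int64(10)), (np.float64(0.29), np.int64(12))]
0.2 [ 0.504 -0.09   0.202] [ 0.525 -0.087  0.205]
0.205 [ 0.5   -0.098  0.205] [ 0.524 -0.086  0.21 ]
0.21 [ 0.499 -0.097  0.21 ] [ 0.523 -0.085  0.215]
0.22 [ 0.513 -0.091  0.222] [ 0.513 -0.091  0.222]
0.225 [ 0.518 -0.102  0.225] [ 0.519 -0.089  0.227]
0.23 [ 0.502 -0.098  0.231] [ 0.523 -0.085  0.235]
0.235 [ 0.503 -0.098  0.235] [ 0.522 -0.081  0.24 ]
0.24 [ 0.503 -0.102  0.24 ]
[... 912 characters left out ...]
0.011 -0.001 -0.038] [ 0.011  0.004 -0.039]
285 [ 0.01  -0.006 -0.04 ] [ 0.011 -0.001 -0.041] [ 0.011  0.004 -0.04 ]
288 [ 0.011 -0.006 -0.043] [ 0.011 -0.001 -0.043] [ 0.011  0.004 -0.044]
291 [ 0.011 -0.006 -0.047] [ 0.01  -0.001 -0.045] [ 0.011  0.004 -0.046]
294 [ 0.011 -0.005 -0.05 ] [ 0.011 -0.001 -0.05 ] [ 0.011  0.004 -0.049]
297 [ 0.01  -0.005 -0.05 ] [ 0.01  -0.001 -0.051] [ 0.011  0.004 -0.051]
300 [ 0.011 -0.005 -0.055] [ 0.011 -0.001 -0.055] [ 0.01   0.004 -0.053]
303 [ 0.011 -0.005 -0.057] [ 0.011 -0.001 -0.056] [ 0.011  0.004 -0.056]
306 [ 0.011 -0.005 -0.06 ] [ 0.011 -0.001 -0.059] [ 0.011  0.004 -0.06 ]
309 [ 0.011 -0.005 -0.061] [ 0.01  -0.001 -0.061] [ 0.011  0.003 -0.063]
```

Both cameras agree that the shut fingertips end about 37 mm short of the reported TCP (tips at z≈0.228, reported 0.191), so the fingers closed above the bar. From here on I count the tips 37 mm and the pads 56 mm behind the reported TCP. I'll open, go down in guarded steps and grip again.

```bash
python3 -m handwheel '{"dp":[[0,0,0],[0,0,0],[0,0,0],[0,0,0],[0,0,0],[0,0,0.05],[0,0,0.05],[0,0,0]],"rotation":[[0,0,0],[0,0,0],[0,0,0],[0,0,0],[0,0,0],[0,0,0],[0,0,0],[0,0,0]]}' 1 30
python3 -m handwheel '{"dp":[[0,0.005,0.05],[0,0,0.045],[0,0,0],[0,0,0],[0,0,0],[0,0,0],[0,0,0],[0,0,0]],"rotation":[[0,0,0],[0,0,0],[0,0,0],[0,0,0],[0,0,0],[0,0,0],[0,0,0],[0,0,0]]}'
python3 -m handwheel '{"dp":[[0,0,0],[0,0,0],[0,0,0],[0,0,0],[0,0,0],[0,0,0],[0,0,0],[0,0,0]],"rotation":[[0,0,0],[0,0,0],[0,0,0],[0,0,0],[0,0,0],[0,0,0],[0,0,0],[0,0,0]]}' -1 30
```

```text
clock: 6.62
tcp_pos: [0.51, -0.0963, 0.1682]
eef_rot: [-0.002, -0.043, 0.999, 0.0]
ft_force: [-0.1, -0.2, -0.6]
opening: 0.0857
grasp_force: 0.0
clock: 7.28
tcp_pos: [0.5119, -0.0957, 0.152]
eef_rot: [0.0, -0.043, 0.999, 0.0]
ft_force: [0.1, 0.0, 1.2]
opening: 0.0852
grasp_force: 0.0
clock: 7.95
tcp_pos: [0.5115, -0.0942, 0.1517]
eef_rot: [-0.0, -0.043, 0.999, 0.001]
ft_force: [-1.8, 5.7, 2.1]
opening: 0.0108
grasp_force: 29.3
```

```bash
python3 -m handwheel '{"dp":[[0,-0.039,-0.061],[0,-0.0445,-0.057],[0,-0.05,-0.052],[0,-0.054,-0.047],[0,-0.0585,-0.042],[0,-0.062,-0.0365],[0,-0.0655,-0.0305],[0,-0.068,-0.024]],"rotation":[[0,0,0],[0,0,0],[0,0,0],[0,0,0],[0,0,0],[0,0,0],[0,0,0],[0,0,0]]}'
python3 go.py .522 -.17 .24 94.8
```

```text
clock: 8.62
tcp_pos: [0.5187, -0.1805, 0.2237]
eef_rot: [-0.001, -0.044, 0.999, 0.003]
ft_force: [-6.0, 5.3, 6.9]
opening: 0.0107
grasp_force: 30.0
t 8.62 tcp [ 0.5187 -0.1805  0.2237] F [-6.   5.3  6.9] open 0.0107 gf 30.0 q [-0.1   0.28  0.46  1.85 -0.15  1.05  2.07]
shift now-axes norm [-0.021  0.051 -0.081] goal-axes norm [-0.021  0.051 -0.081] rot norm [ 0.007 -0.001  0.005]
```

```bash
python3 -m handwheel '{"dp":[[0,-0.07,-0.0175],[0,-0.071,-0.011],[0,-0.072,-0.004],[0,-0.072,0.003],[0,-0.0715,0.0095],[0,-0.07,0.016],[0,-0.0685,0.0225],[0,-0.066,0.029]],"rotation":[[0,0,0],[0,0,0],[0,0,0],[0,0,0],[0,0,0],[0,0,0],[0,0,0],[0,0,0]]}'
python3 go.py .53 -.3 .21 94.8
```

```text
clock: 9.28
tcp_pos: [0.5281, -0.2954, 0.213]
eef_rot: [-0.0, -0.042, 0.999, 0.001]
ft_force: [-7.1, 9.2, 27.1]
opening: 0.0102
grasp_force: 46.4
t 9.28 tcp [ 0.5281 -0.2954  0.213 ] F [-7.1  9.2 27.1] open 0.0102 gf 46.4 q [ 0.08  0.4   0.49  1.73 -0.21  1.07  2.3 ]
shift now-axes norm [-0.008 -0.024  0.015] goal-axes norm [-0.008 -0.024  0.015] rot norm [ 0.003 -0.001  0.001]
```

```bash
python3 -m handwheel '{"dp":[[0,0,-0.015],[0,0,0],[0,0,0],[0,0,0],[0,0,-0.05],[0,0,-0.1],[0,0,-0.15],[0,0,-0.15]],"rotation":[[0,0,0],[0,0,0],[0,0,0],[0,0,0],[0,0,0],[0,0,0],[0,0,0],[0,0,0]]}' -0.4 30
python3 -m handwheel '{"dp":[[0,0,0],[0,0,0],[0,0.18,0],[0,0.18,0],[0,0.18,0],[0,0.1,0],[0,0,0],[0,0,0]],"rotation":[[0,0,0],[0,0,0],[0,0,0],[0,0,0],[0,0,0],[0,0,0],[0,0,0],[0,0,0]]}' 1
python3 - <<'E'
from h import *
p,r,s=Rt();print(p,r.as_matrix().round(3).tolist())
im,W,T=wristcloud();save('w4',im);np.save('w4.npy',W)
for q in('prefilter_tab','prefilter','slot','flap_bar','flap_hinge'):
    for t in ctrl.tip_of('wrist',q)[:3]:
        a=t['position'];print(q,np.round(a),round(t['p'],2),W[int(a[1]),int(a[0])].round(4))
E
```

```text
clock: 9.95
tcp_pos: [0.5284, -0.2937, 0.3057]
eef_rot: [-0.001, -0.043, 0.999, 0.001]
ft_force: [0.9, -0.4, -0.5]
opening: 0.0258
grasp_force: 0.0
clock: 10.62
tcp_pos: [0.5175, -0.1658, 0.3043]
eef_rot: [-0.001, -0.044, 0.999, 0.0]
ft_force: [-0.2, -1.2, 0.4]
opening: 0.0854
grasp_force: 0.0
[ 0.51747389 -0.16582132  0.30432045] [[-0.996, -0.089, -0.002], [-0.089, 0.996, 0.001], [0.002, 0.001, -1.0]]
prefilter_tab [340. 180.] 0.78 [ 0.4859 -0.1504  0.1597]
prefilter_tab [251. 209.] 0.4 [ 0.5246 -0.2306  0.1344]
prefilter [335. 168.] 0.91 [ 0.4783 -0.1531  0.1292]
slot [335. 181.] 0.67 [ 0.4881 -0.1545  0.1588]
flap_bar [121. 254.] 0.64 [ 0.5294 -0.294   0.2737]
flap_hinge [250. 208.] 0.56 [ 0.5239 -0.2318  0.1338]
```

View pics/w4.png

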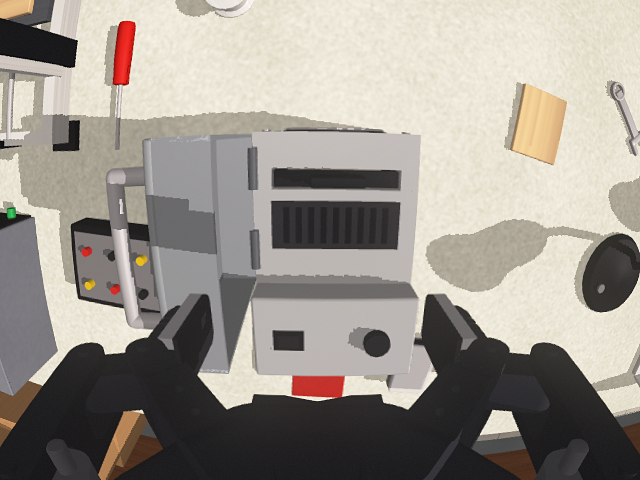

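The flap stands upright (bar at 121,254) and the pre-filter with its tab is exposed at (337,180) in the front slot; the ribbed cartridge at (337,225) stays in.

```bash
python3 - <<'E'
from h import *
W=np.load('w4.npy');m=(W[...,2]>.15)&(W[...,2]<.168)&(abs(W[...,0]-.487)<.02)&(abs(W[...,1]+.15)<.045)
Q=W[m];print(len(Q),Q.min(0),Q.max(0),Q.mean(0),cv2.minAreaRect(Q[:,:2].astype(np.float32)*1000))
E
python3 go.py .4875 -.151 .25 4.8
```

```text
657 [ 0.48243567 -0.1755229   0.15000567] [ 0.49535624 -0.12587681  0.16112721] [ 0.48890383 -0.15051193  0.15835288] ((489.0534362792969, -150.66915893554688), (10.489330291748047, 49.39992904663086), 3.610609292984009)
t 10.92 tcp [ 0.5176 -0.1691  0.3049] F [ 0.  -0.5  0.4] open 0.0855 gf 0.0 q [-0.14  0.19  0.46  1.76 -0.09  1.21  2.  ]
shift now-axes norm [0.142 0.103 0.275] goal-axes norm [ 0.103 -0.142  0.275] rot norm [-1.000e-03 -0.000e+00  1.999e+00]
```

```bash
python3 -m handwheel '{"dp":[[0,0,0],[0,0,0],[0,0,0],[0,0,0],[0,0,0],[0,0,0],[0,0,0],[0,0,0]],"rotation":[[0,0,0.154],[0,0,0.154],[0,0,0.154],[0,0,0.154],[0,0,0.154],[0,0,0.154],[0,0,0.154],[0,0,0.154]]}' 1
python3 -m handwheel '{"dp":[[0,0,0],[0,0,0],[0,0,0],[0,0,0],[0,0,0],[0.05,-0.07,0],[0.05,-0.07,0],[0,0,0]],"rotation":[[0,0,0.154],[0,0,0.154],[0,0,0.154],[0,0,0.154],[0,0,0.154],[0,0,0],[0,0,0],[0,0,0]]}' 1
python3 go.py .489 -.1506 .20 4.8
```

```text
clock: 11.58
tcp_pos: [0.5177, -0.1687, 0.3051]
eef_rot: [-0.0, 0.43, 0.903, -0.0]
ft_force: [-0.1, 0.1, 0.2]
opening: 0.0852
grasp_force: 0.0
clock: 12.25
tcp_pos: [0.4863, -0.1498, 0.3049]
eef_rot: [-0.001, 0.677, 0.736, 0.0]
ft_force: [1.0, -0.3, -0.3]
opening: 0.085
grasp_force: 0.0
t 12.25 tcp [ 0.4863 -0.1498  0.3049] F [ 1.  -0.3 -0.3] open 0.085 gf 0.0 q [-0.35  0.13  0.65  1.84 -0.08  1.2   0.41]
shift now-axes norm [-0.006  0.014  0.525] goal-axes norm [-0.005  0.013  0.525] rot norm [-0.002 -0.002 -0.001]
```

```bash
python3 -m handwheel '{"dp":[[-0.005,0.013,0],[0,0,0.17],[0,0,0.17],[0,0,0.17],[0,0,0.17],[0,0,0],[0,0,0],[0,0,0]],"rotation":[[0,0,0],[0,0,0],[0,0,0],[0,0,0],[0,0,0],[0,0,0],[0,0,0],[0,0,0]]}' 1
python3 go.py .489 -.1506 .1 4.8
python3 - <<'E'
from h import *
im,W,T=wristcloud()
m=(W[...,2]>.15)&(W[...,2]<.165)&(abs(W[...,0]-.487)<.02)&(abs(W[...,1]+.15)<.045)
Q=W[m];print(len(Q),Q.min(0),Q.max(0),cv2.minAreaRect(Q[:,:2].astype(np.float32)*1000))
E
```

```text
clock: 12.92
tcp_pos: [0.4926, -0.1522, 0.1707]
eef_rot: [0.001, 0.677, 0.736, 0.0]
ft_force: [0.3, 0.3, 0.3]
opening: 0.0854
grasp_force: 0.0
t 12.92 tcp [ 0.4926 -0.1522  0.1707] F [0.3 0.3 0.3] open 0.0854 gf 0.0 q [-0.28  0.3   0.62  1.99 -0.22  0.91  0.53]
shift now-axes norm [ 0.01  -0.018  0.354] goal-axes norm [ 0.01  -0.017  0.354] rot norm [ 0.003  0.002 -0.001]
1678 [ 0.48263418 -0.17586433  0.15003748] [ 0.49614638 -0.12582581  0.16096465] ((489.2805480957031, -150.92396545410156), (10.14874267578125, 50.213890075683594), 4.502945899963379)
```

```bash
python3 -m handwheel '{"dp":[[0.01,-0.017,0.1],[0,0,0.1],[0,0,0.1],[0,0,0.05],[0,0,0],[0,0,0],[0,0,0],[0,0,0]],"rotation":[[0,0,0],[0,0,0],[0,0,0],[0,0,0],[0,0,0],[0,0,0],[0,0,0],[0,0,0]]}' 1
python3 go.py .4892 -.1508 .1 4.8
python3 -m handwheel '{"dp":[[0,0,0],[0,0,0],[0,0,0],[0,0,0],[0,0,0],[0,0,0],[0,0,0],[0,0,0]],"rotation":[[0,0,0],[0,0,0],[0,0,0],[0,0,0],[0,0,0],[0,0,0],[0,0,0],[0,0,0]]}' -1 60
python3 go.py .4892 -.1508 .1 4.8
```

```text
clock: 13.63
tcp_pos: [0.4886, -0.1497, 0.1006]
eef_rot: [0.001, 0.677, 0.736, 0.001]
ft_force: [0.8, 0.6, -0.7]
opening: 0.0854
grasp_force: 0.0
t 13.63 tcp [ 0.4886 -0.1497  0.1006] F [ 0.8  0.6 -0.7] open 0.0854 gf 0.0 q [-0.23  0.4   0.57  2.05 -0.31  0.77  0.61]
shift now-axes norm [-0.006  0.003  0.003] goal-axes norm [-0.006  0.003  0.003] rot norm [ 0.004  0.001 -0.   ]
clock: 14.3
tcp_pos: [0.4876, -0.1494, 0.0993]
eef_rot: [0.0, 0.677, 0.736, 0.0]
ft_force: [0.2, -0.5, 0.4]
opening: 0.0088
grasp_force: 59.4
t 14.3 tcp [ 0.4876 -0.1494  0.0993] F [ 0.2 -0.5  0.4] open 0.0088 gf 59.4 q [-0.23  0.4   0.57  2.05 -0.31  0.77  0.61]
shift now-axes norm [-0.008  0.007 -0.004] goal-axes norm [-0.008  0.007 -0.004] rot norm [ 0.001  0.    -0.   ]
```

```bash
python3 -m handwheel '{"dp":[[0,0,-0.06],[0,0,-0.1],[0,0,-0.1],[0,0,-0.1],[0,0,-0.1],[0,0,-0.12],[0,0,-0.12],[0,0,-0.12]],"rotation":[[0,0,0],[0,0,0],[0,0,0],[0,0,0],[0,0,0],[0,0,0],[0,0,0],[0,0,0]]}' - 60
python3 -m handwheel '{"dp":[[0,0,0],[0,0,0],[0,0,0],[0,0,0],[0,0,0],[0,0,0],[0,0,0],[0,0,0]],"rotation":[[0,0,0],[0,0,0],[0,0,0],[0,0,0],[0,0,0],[0,0,0],[0,0,0],[0,0,0]]}'
python3 - <<'E'
from h import *
print(ctrl.sense()['tcp_pos'])
im,d=ctrl.snapshot('scene');im2,W,T=wristcloud();np.save('s2.npy',d)
save('s2',np.hstack([cv2.resize(im[120:300,200:440],(400,300)),cv2.resize(im2,(400,300))]))
E
python3 go.py .675 .234 .26 -61.4
```

```text
clock: 14.97
tcp_pos: [0.4865, -0.1496, 0.2649]
eef_rot: [-0.0, 0.677, 0.736, -0.0]
ft_force: [0.2, 0.1, -0.8]
opening: 0.0089
grasp_force: 59.7
clock: 15.63
tcp_pos: [0.4872, -0.1494, 0.2628]
eef_rot: [-0.0, 0.677, 0.736, -0.0]
ft_force: [0.6, 0.2, -1.2]
opening: 0.0088
grasp_force: 59.7
[ 0.48716748 -0.14940125  0.26280534]
t 15.73 tcp [ 0.4873 -0.1494  0.263 ] F [ 0.1  1.  -0.5] open 0.0091 gf 59.7 q [-0.34  0.17  0.65  1.9  -0.11  1.11  0.44]
shift now-axes norm [1.832 1.095 0.014] goal-axes norm [ 1.742 -1.234  0.015] rot norm [-0.     0.     1.471]
```

View pics/s2.png

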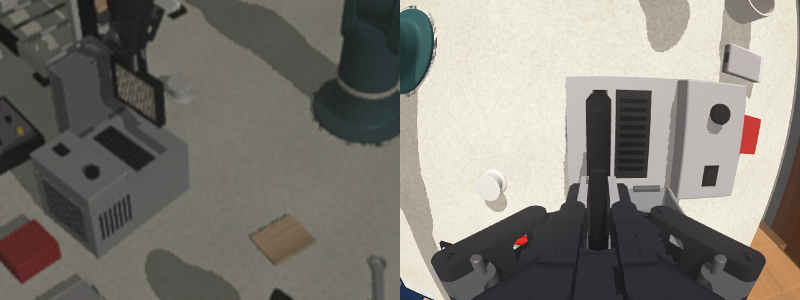

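```bash
python3 -m handwheel '{"dp":[[0.08,0,0],[0.12,0,0],[0.15,0,0],[0.15,0,0],[0.1,0,0],[0,0,0],[0,0,0],[0,0,0]],"rotation":[[0,0,0],[0,0,0],[0,0,0],[0,0,0],[0,0,0.05],[0,0,0.1],[0,0,0.12],[0,0,0.12]]}'
python3 -m handwheel '{"dp":[[0,0,0],[0,0,0],[0,0,0],[0,0,0],[0,0,0],[0,0,0],[0,0,0],[0,0,0]],"rotation":[[0,0,0.12],[0,0,0.12],[0,0,0.12],[0,0,0.12],[0,0,0.12],[0,0,0.12],[0,0,0.12],[0,0,0.12]]}'
python3 -m handwheel '{"dp":[[0,0,0],[0,0,0],[0.05,0,0],[0.1,0,0],[0.15,0,0],[0.15,0,0],[0.15,0,0],[0.1,0,0]],"rotation":[[0,0,0.1],[0,0,0.02],[0,0,0],[0,0,0],[0,0,0],[0,0,0],[0,0,0],[0,0,0]]}'
python3 go.py .675 .234 .2205 -61.4
```

```text
clock: 16.4
tcp_pos: [0.4773, -0.0293, 0.2632]
eef_rot: [0.0, 0.782, 0.623, 0.0]
ft_force: [0.4, -1.5, -0.8]
opening: 0.009
grasp_force: 59.6
clock: 17.07
tcp_pos: [0.4773, -0.0298, 0.2632]
eef_rot: [-0.0, 0.957, 0.29, 0.0]
ft_force: [0.6, 0.5, -0.6]
opening: 0.0089
grasp_force: 59.6
clock: 17.73
tcp_pos: [0.6029, 0.0401, 0.2625]
eef_rot: [-0.0, 0.968, 0.25, 0.0]
ft_force: [-0.3, -0.5, -0.8]
opening: 0.0088
grasp_force: 59.7
t 17.73 tcp [0.6029 0.0401 0.2625] F [-0.3 -0.5 -0.8] open 0.0088 gf 59.7 q [-0.59  0.36  0.61  1.68 -0.22  1.17 -0.99]
shift now-axes norm [ 0.784 -0.674  0.211] goal-axes norm [ 0.781 -0.679  0.21 ] rot norm [ 0.    -0.001  0.007]
```

```bash
python3 -m handwheel '{"dp":[[0.1,-0.04,0.02],[0.12,-0.08,0.03],[0.12,-0.08,0.04],[0.12,-0.08,0.04],[0.12,-0.06,0.04],[0.1,-0.04,0.03],[0.04,-0.02,0],[0,0,0]],"rotation":[[0,0,0],[0,0,0],[0,0,0],[0,0,0],[0,0,0],[0,0,0],[0,0,0],[0,0,0]]}'
python3 -m handwheel '{"dp":[[0,0,0],[0,0,0],[0,0,0],[0,0,0],[0,0,0],[0,0,0],[0,0,0],[0,0,0]],"rotation":[[0,0,0],[0,0,0],[0,0,0],[0,0,0],[0,0,0],[0,0,0],[0,0,0],[0,0,0]]}'
python3 go.py .675 .234 .2205 -61.4
python3 - <<'E'
from h import *
p,r,s=Rt()
im,d=ctrl.snapshot('scene');it,dt=ctrl.snapshot('top');np.save('s3.npy',d);np.save('t3.npy',dt)
save('f3',np.hstack([cv2.resize(im[230:410,260:500],(400,300)),cv2.resize(it[100:280,150:390],(400,300))]))
for cam,D in(('scene',d),('top',dt)):
    W=cloud(cam,D)
    for q in('prefilter_mid','lamp_mouth'):
        for t in ctrl.tip_of(cam,q)[:2]: a=t['position'];print(cam,q,np.round(a),round(t['p'],2),W[int(a[1]),int(a[0])].round(3))
E
```

```text
clock: 18.4
tcp_pos: [0.6886, 0.1795, 0.2214]
eef_rot: [-0.0, 0.968, 0.25, -0.001]
ft_force: [-1.2, -0.1, -1.5]
opening: 0.0086
grasp_force: 59.6
clock: 19.07
tcp_pos: [0.6882, 0.1765, 0.2234]
eef_rot: [-0.0, 0.969, 0.247, 0.0]
ft_force: [0.4, -0.2, -0.6]
opening: 0.0094
grasp_force: 59.6
t 19.07 tcp [0.6882 0.1765 0.2234] F [ 0.4 -0.2 -0.6] open 0.0094 gf 59.6 q [-0.65  0.59  0.55  1.44 -0.32  1.2  -1.14]
shift now-axes norm [ 0.08  -0.284  0.014] goal-axes norm [ 0.08  -0.284  0.014] rot norm [-0.    -0.     0.001]
scene prefilter_mid [303. 288.] 0.89 [0.686 0.182 0.205]
scene lamp_mouth [500. 374.] 0.89 [0.517 0.647 0.21 ]
scene lamp_mouth [357. 313.] 0.69 [0.641 0.326 0.207]
top lamp_mouth [123. 232.] 0.94 [0.495 0.636 0.215]
top lamp_mouth [457. 221.] 0.66 [ 0.521 -0.224  0.13 ]
```

View pics/f3.png

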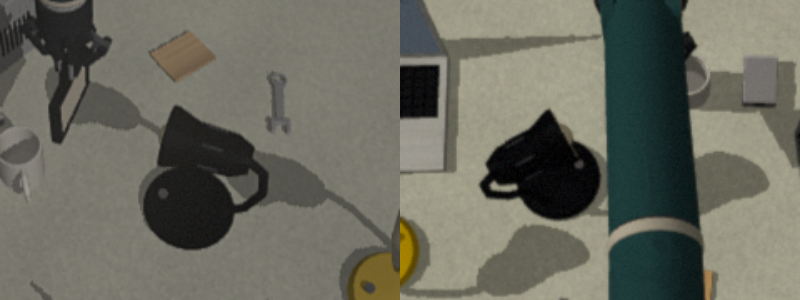

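```bash
python3 -m handwheel '{"dp":[[0.03,-0.05,0.005],[0.03,-0.06,0.005],[0.02,-0.06,0.004],[0,-0.06,0],[0,-0.05,0],[0,0,0],[0,0,0],[0,0,0]],"rotation":[[0,0,0],[0,0,0],[0,0,0],[0,0,0],[0,0,0],[0,0,0],[0,0,0],[0,0,0]]}'
python3 -m handwheel '{"dp":[[0,0,0],[0,0,0],[0,0,0],[0,0,0],[0,0,0],[0,0,0],[0,0,0],[0,0,0]],"rotation":[[0,0,0],[0,0,0],[0,0,0],[0,0,0],[0,0,0],[0,0,0],[0,0,0],[0,0,0]]}'
python3 go.py .675 .234 .2205 -61.4
python3 - <<'E'
from h import *
im,d=ctrl.snapshot('scene');W=cloud('scene',d);save('f4',cv2.resize(im[160:400,220:540],(800,600)))
r=ctrl.regions_of('scene','prefilter');
if r:
    Q=W[r[0]['region']];Q=Q[~np.isnan(Q[:,0])];print(r[0]['p'],len(Q),np.median(Q,0))
b=np.array([.479,-.878]);n=np.array([.878,.479]);mo=np.array([.628,.320])
m=(abs(W[...,0]-.675)<.09)&(abs(W[...,1]-.234)<.07)&(W[...,2]>.155)&(W[...,2]<.24);Q=W[m]
s=(Q[:,:2]-mo)@b;t=(Q[:,:2]-mo)@n;k=(s>.07)&(s<.14);print('s',np.percentile(s[k],[2,50,98]),'t',np.percentile(t[k],[1,50,99]))
Q=Q[k];c=Q.mean(0);v=np.linalg.svd(Q-c,full_matrices=False)[2][2];print('normal',v,'beam',b)
for t in ctrl.tip_of('scene','prefilter_mid')[:2]: a=t['position'];print(a,t['p'],W[int(a[1]),int(a[0])])
E
```

```text
clock: 20.03
tcp_pos: [0.6756, 0.2327, 0.2207]
eef_rot: [0.0, 0.969, 0.247, 0.0]
ft_force: [0.1, -0.9, -0.4]
opening: 0.0089
grasp_force: 59.7
clock: 20.7
tcp_pos: [0.6755, 0.2333, 0.2204]
eef_rot: [0.0, 0.969, 0.247, 0.0]
ft_force: [-0.5, -0.2, -0.8]
opening: 0.0084
grasp_force: 59.7
t 20.7 tcp [0.6755 0.2333 0.2204] F [-0.5 -0.2 -0.8] open 0.0084 gf 59.7 q [-0.72  0.6   0.54  1.43 -0.32  1.2  -1.22]
shift now-axes norm [-0.001 -0.004 -0.001] goal-axes norm [-0.001 -0.004 -0.001] rot norm [ 0.    -0.     0.001]
0.92 568 [0.69653651 0.24931923 0.20866381]
s [0.08951903 0.09288159 0.1053252 ] t [-0.06070234  0.02331141  0.05970118]
normal [-0.43786725  0.89903285  0.00349319] beam [ 0.479 -0.878]
[321.4, 298.9] 0.61 [0.67749314 0.24055257 0.21190007]
```

View pics/f4.png

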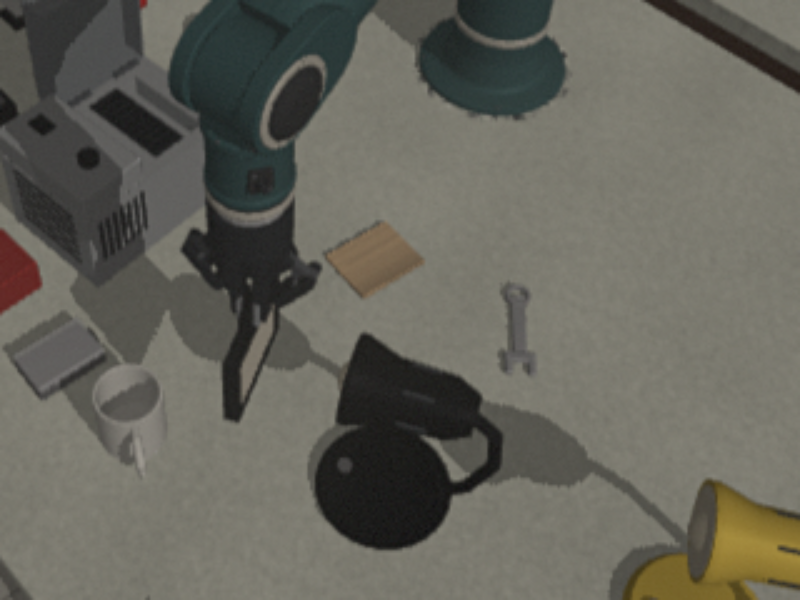

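The pre-filter is held square to the lamp: sideways extent ±60 mm about the beam axis, face about 93 mm from the mouth, normal within 3°. The flap is open and the bystanders are undisturbed.

```bash
python3 -c "
from cell import ctrl
print(ctrl.job_done())"
```

```text
the job is handed in; nothing more can be done
None
```

I handed the job in with the gripper holding the pre-filter still, upright and square in the black lamp's beam, about 10 cm from its mouth and with the flap left open; the verdict wasn't reported back. The fingertips really sit about 37 mm behind the reported TCP, so the first grip closed above the bar without touching it, and I corrected for that in every later grasp.

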